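Pin the sliding stop of a drilling jig with its thumbscrew

TASK

Fix the sliding stop on the drilling jig with the thumbscrew from the wooden rack: stand the screw in the stop's hole, slide the stop along the bed until its hole lines up with the hidden hole in the strip nut below and the screw drops in, then press the screw fully home so that its collar is flush on the stop, and let go. Work by feel and gently: stop sliding as soon as the screw catches, so that it is not bent, and leave the other things where they are.

Things in the scene. Friction and masses are not known exactly. Their poses are not given: they have to be found in the camera images.
- bed: jig bed: grey channel bolted to the bench, 70 mm wide (its x), 240 mm long (its y), 30 mm high, with four feet 10 mm high standing out 21 mm from its long sides. Origin: centre of its underside, z up. A dark steel strip nut 170 mm long lies in its channel, its top 28 mm above the bench, its one hole on the bed's centre line
- nut_zone (a point): point on the bed's centre line, 28 mm above the bench, at bed y = +15 mm. The strip nut is clamped anew each time and is not measured: its upright hole (11.2 mm wide, chamfered 1 mm) lies within 20 mm of this point, either way along bed y; the stop hides it when over it. From 10 mm below the nut's top two spring jaws in the hole resist the shank, then hold it: push past with about 5 to 10 N
- stop: steel sliding stop, 70 mm wide (x), 100 mm long (y), plate 31 to 47 mm above the bench, axes as the bed's. Origin: mid length, 30 mm above the bench. It slides along bed y only, origin from bed y = -68 to +32 mm, friction about 2 N, and stays where left. It starts within 20 mm of the -y end, so its hole must go 19 to 79 mm towards bed +y to meet the nut's hole
- stop_hole (a point): centre of the mouth of the stop's upright through hole (11.4 mm wide, 16 mm deep, chamfered 1.5 mm), on the plate's top 47 mm above the bench, 24 mm towards +y from the stop's origin; axes as the bed's
- stop_lug (a point): top centre, 87 mm above the bench, of the stop's upright lug: a steel plate 34 mm wide (x), 12 mm thick (y), standing from 47 to 87 mm above the bench, 66 mm towards -y from the hole's axis. It can be pinched across its thickness from above, or pushed, to slide the stop; axes as the bed's
- thumbscrew: steel thumbscrew 62 mm long, 0.07 to 0.12 kg: shank 10 mm wide and 40 mm long with a 5 mm tapered nose (6 mm wide at the tip), collar 16 mm wide and 4 mm high, knurled round head 24 mm wide and 18 mm high. Origin: tip of the shank; z points to the head. It starts upright in one of the rack's three holes, tip 10 mm above the bench
- collar (a point): underside of the thumbscrew's collar, on its axis, 40 mm above the tip. Screw in the stop's hole but not lined up: tip rests on the nut, 28 mm above the bench. Lined up: it drops 12 to 16 mm onto the jaws. Home: collar on the stop, tip 7 mm above the bench. It bends if it bears on the stop with more than 30 N, sideways or endways
- rack: light wooden block, 150 mm (x) by 50 mm (y) by 40 mm high, fixed, with three holes 30 mm deep and 11.4 mm wide on its x axis, at -50, 0 and +50 mm. Origin: centre of its underside. It holds the thumbscrew, the hex bolt and the dowel, in any order
- hexbolt: steel hex bolt in the rack, 48 mm long, shank 10 mm, hexagonal head 17 mm across and 8 mm high: not wanted. Origin: tip of its shank
- dowel: plain steel dowel pin in the rack, 10 mm wide and 58 mm long: not wanted. Origin: its lower end
- oil_bottle: yellow oil bottle, 48 mm wide, 130 mm high, standing on the bench; leave it. Origin: centre of its underside
- tin: small yellow open tin, 75 by 55 by 22 mm; leave it. Origin: centre of its underside
- brush: bench brush with a wooden handle, 190 mm long, lying on the bench; leave it. Origin: centre of its underside
- vblock: dark steel V block, 50 by 40 by 34 mm; leave it. Origin: centre of its underside
- chuck_key: T-shaped steel chuck key, 80 by 61 mm, lying on the bench; leave it. Origin: middle of its cross bar, on the bench
Not all that is in view belongs to the job. Leave any pink look-alike of the thumbscrew alone.

How it is judged:
On the way:
1. the thumbscrew stands in the stop's hole, its tip at least 8 mm below the stop's top (horizontal distance between thumbscrew and stop_hole below 0.005 m and z of thumbscrew in the frame of stop_hole below -0.008 m and angle between thumbscrew's own z axis and vertical below 0.25 rad), for 0.2 s.
At the end, for the whole second after the job is handed in: the thumbscrew is through the stop and the strip nut, upright within 0.15 rad, its collar within 2 mm of the stop's top and within 2.5 mm of the hole's centre, everything at rest (horizontal distance between collar and stop_hole below 0.0025 m and z of collar in the frame of stop_hole below 0.002 m and angle between thumbscrew's own z axis and vertical below 0.15 rad and linear speed of each of thumbscrew, stop below 0.02 m/s); the robot touches nothing.
It fails at once if the thumbscrew is bent: more than 30 N between it and the stop (contact force between thumbscrew and stop above 30 N).
It fails at once if the hex bolt or the dowel is taken out or pushed over (distance of any of hexbolt, dowel from where it was at the start of the episode above 0.015 m).
It fails at once if another thing on the bench is shifted by more than 20 mm (distance of any of oil_bottle, tin, brush, vblock, chuck_key from where it was at the start of the episode above 0.02 m).
It also fails if it takes over 72 s, if anything falls off the work surface, if the arm or the gripper's body presses on something with over 40 N, if the wrist force passes 120 N, or if a joint passes its speed limit or range.

ROBOT

A 6-joint arm with a two-finger parallel gripper is mounted at the origin on the work surface. World frame = base frame: x ahead of the robot, y to its left, z up, the work surface at z = 0. Lengths are in m, angles in rad, forces in N, time in s.
With the tool pointing down it reaches from about 0.35 to 0.725 m from the base axis. Payload 6 kg.
Tool frame: the origin (TCP) lies on the centre line of the jaws, within the pads' length; the fingertips stand 25 mm ahead of it and the grasp point (between the pads) lies 6 mm ahead of it (ctrl.finger_overhang is the distance from the TCP to the fingertips, in m); z points along the fingers, y is the line along which they close (so a half turn about z gives the same grasp; the last joint's range is limited). The gripper opens to 85 mm and grips with 20 to 120 N. Pads are 22 mm wide; open, the fingers measure 114 mm over their backs; the gripper's body (76 mm by 85 mm) begins 54 mm behind the grasp point. The pads swing forward as they close: fully open they stand 13 mm farther back than shut.
Start: joints at [1.517, 0.04, 0.085, 0, -1.615, -0.334], TCP at [0.227, 0.555, 0.256] pointing down, gripper open.
Joint ranges: [-2.56, 2.56], [-1.29, 2.01], [-1.08, 1.49], [-3.29, 1.98], [-2.81, -0.18], [-2.99, 2.99]. Speed limits (rad/s): [2.57, 2.57, 3.01, 3.14, 3.14, 3.14].

INTERFACE

Orientations are given as a unit quaternion [w, x, y, z].
In Python, from rig import ctrl gives the robot as it stands.
- The arm moves only by the shell command python3 -m crank 'ROWS' [OPENING] [FORCE]. ROWS is JSON, a list that holds one entry, the list of rows, each a list of 4 numbers: the shift along the tool's x, y, z each as a share of 50 cm, from -1 to 1, then the turn about the tool's z as a share of 0.08 rad, from -1 to 1. A call has 1 to 20 rows; each row shifts and turns the commanded pose from where the row before left it, along the tool's axes as they then stand; what a row does not reach is not made up. A row lasts 1/12 s, in which the tool goes at most 41.7 mm and 7.16 degrees, less where a joint would pass 70% of its speed; a pose out of reach is approached as far as the arm can. A call with a number of a shift or a turn outside -1 to 1 is refused whole. A call with a gripper value outside its range is refused whole. OPENING is the finger opening in mm, from 0 to 85.4, set as the call begins (- or left out, the last holds). The fingers move at their own pace and stop on an object; FORCE is the grip in N (left out, the last holds). Time passes only in rows, so rows that do not move let the fingers close. It gives the time, the measured TCP pose, the force, the opening and the grip force at its end, in the units of the state.
- ctrl.read_state(): the state, without advancing time (a new reading comes with each control period).
- ctrl.snapshot(name): name is "scene" or "top" or "wrist"; returns a dict with "pixels" (400x640x3 uint8, blue, green, red), "z_map" (400x640 float32, m along the optical axis (not along the pixel's ray), 0 where there is no reading), "vfov" (degrees; the focal length in pixels is half the picture's height over the tangent of half this angle, whatever the lens; pixels are square), "cx", "cy" (the principal point, pixels), "extrinsics" (4x4, takes a point from camera to world coordinates). Camera axes: x right, y down, z forward; pixel columns grow to the right and rows downward; lengths in m; the calibration is good to about 2 mm. A picture is of the moment at which its call begins.
- ctrl.hand_in(): hands the job in; it is judged then, once.
The state is a dict: "t": time; "qpos": joint angles; "qd": joint speeds; "effort": joint torques, N m; "tcp_pos": TCP position; "tool_rot": TCP orientation; "wrist_force": force on the tool from outside, world axes, zero at the start; "ft_torque": the same for the moment, N m; "gripper_width": finger opening in m; "grasp_force": force on a finger pad.
Only numpy, scipy, OpenCV 4.12 (cv2) and the standard library are available. Lean on these libraries where they do the work, as an engineer would, in place of code of your own. Each camera call takes 0.05 s, during which the arm holds its last target. There are 200 camera calls.

## Working session

There is one attempt and no reset: what is moved stays moved. The work goes in short steps, Python scripts to look and compute and a shell command to move; the robot and the scene stay as the last step left them, time stands still between calls to the robot, and variables do not carry over. Pictures are saved under pics/ and viewed, at most 10 in all, crops included, and the job is handed in when it is done.

```bash
ls; mkdir -p pics
cat > h.py <<'E'
import numpy as np,cv2,pickle
from rig import ctrl
def shot(n,tag):
    s=ctrl.snapshot(n); pickle.dump(s,open(f'pics/{tag}.pkl','wb')); cv2.imwrite(f'pics/{tag}.png',s['pixels']); return s
def load(tag): return pickle.load(open(f'pics/{tag}.pkl','rb'))
def f(s): return s['pixels'].shape[0]/2/np.tan(np.radians(s['vfov'])/2)
def ray(s,u,v):
    E=np.array(s['extrinsics']); d=np.array([(u-s['cx'])/f(s),(v-s['cy'])/f(s),1]); return E[:3,3],E[:3,:3]@d
def atz(s,u,v,z):
    o,d=ray(s,u,v); return o+d*(z-o[2])/d[2]
def dep(s,u,v):
    o,d=ray(s,u,v); return o+d*np.median(s['z_map'][int(v)-1:int(v)+2,int(u)-1:int(u)+2])
def proj(s,p):
    E=np.array(s['extrinsics']); c=E[:3,:3].T@(np.array(p)-E[:3,3]); return s['cx']+f(s)*c[0]/c[2], s['cy']+f(s)*c[1]/c[2]
def crop(s,u,v,w,h,k,name):
    cv2.imwrite(f'pics/{name}.png',cv2.resize(s['pixels'][v:v+h,u:u+w],None,fx=k,fy=k,interpolation=cv2.INTER_CUBIC))
E
python3 - <<'E'
from h import *
a=shot('top','top');b=shot('scene','scene')
for s in(a,b): print(s['vfov'],s['cx'],s['cy'],np.round(s['extrinsics'],3).tolist())
print(ctrl.read_state(),ctrl.finger_overhang)
E
```

```text
pics
44.33645646705291 319.4254335351246 203.55289804041928 [[0.014, -0.992, 0.125, 0.364], [-1.0, -0.012, 0.015, -0.011], [-0.014, -0.125, -0.992, 1.489], [0.0, 0.0, 0.0, 1.0]]
49.30944191125488 313.52801820038377 197.94338856832667 [[-0.866, 0.295, -0.402, 0.973], [0.499, 0.531, -0.685, 0.754], [0.011, -0.794, -0.607, 0.756], [0.0, 0.0, 0.0, 1.0]]
{'t': 0.1, 'qpos': array([ 1.51672169e+00,  4.07606762e-02,  8.38893380e-02, -3.85201638e-04,
       -1.61548657e+00, -3.33705670e-01]), 'qd': array([ 0.00178961, -0.00129179,  0.00322648,  0.00100328, -0.00085435,
       -0.0010287 ]), 'effort': array([-5.09287012e-03, -3.69351590e+01,  3.48282373e+01,  6.95164517e+00,
       -4.50953637e-03, -6.07348497e-06]), 'tcp_pos': array([0.2267174 , 0.55524158, 0.25536641]), 'tool_rot': array([ 7.99986013e-04,  9.81263428e-01, -1.92669248e-01, -8.17262879e-05]), 'wrist_force': array([-0.03637022,  0.35232486,  0.43862869]), 'ft_torque': array([ 0.00411714,  0.03224713, -0.02097614]), 'grasp_force': 0.0, 'gripper_width': 0.0852286549481175} 0.025
```

View pics/top.png

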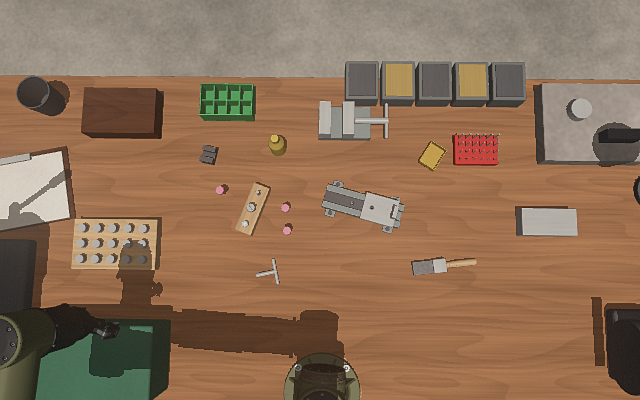

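View pics/scene.png

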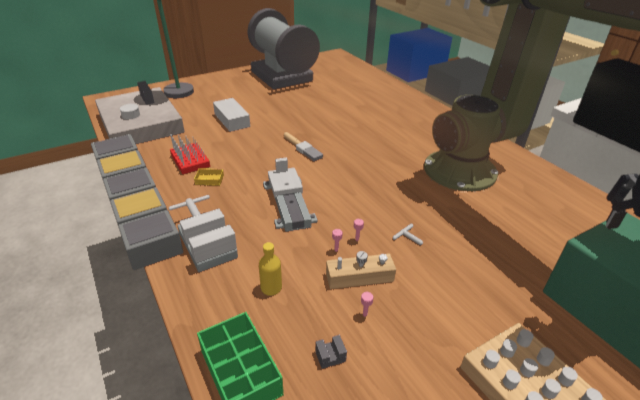

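The top view shows the rack at (253,209), with a big head in its middle hole. The bed is at (363,206), with the stop at its right end, so bed +y points to image left. Three pink decoys stand near the rack at (221,189), (285,207) and (287,230). I'll enlarge both areas next.

Run:
```python
from h import *
a=load('top');b=load('scene')
A=cv2.resize(a['pixels'][160:250,210:420],None,fx=3.8,fy=3.8,interpolation=cv2.INTER_CUBIC)[:, :800]
B=cv2.resize(b['pixels'][150:300,255:405],None,fx=1.6,fy=1.6,interpolation=cv2.INTER_CUBIC)
o=np.zeros((600,800,3),np.uint8); o[:A.shape[0],:A.shape[1]]=A; o[350:350+240,:240]=B
cv2.imwrite('pics/c1.png',o)
```

```text
(no output)
```

View pics/c1.png

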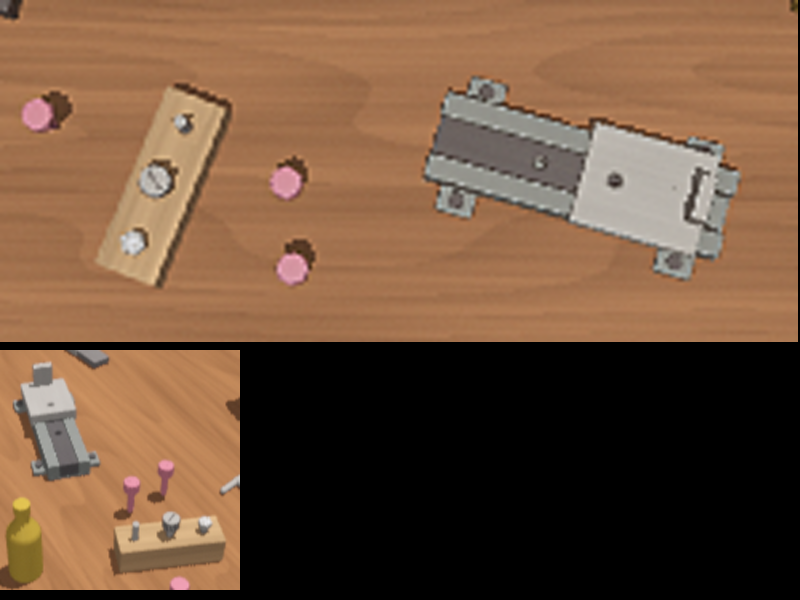

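The crop shows the thumbscrew (slotted round head) in the rack's middle hole at (155,181), with the dowel above it and the hex bolt below. The stop hole is at (615,181), the lug top at about (700,196), and the nut hole shows in the channel at about (540,162).

Run:
```python
from h import *
a=load('top')
g=lambda x,y:(210+x/3.8-.4,160+y/3.8-.4)
for n,p,z in [('screw',(155,181),.072),('dowel',(181,121),.068),('hex',(133,241),.058),('hole',(615,181),.047),('lug',(702,196),.087),('nut',(540,162),.028),('e+yL',(447,91),.03),('e+yR',(427,180),.03),('st1',(594,122),.047),('st2',(571,220),.047),('pk1',(286,182),.06),('pk2',(293,268),.06)]:
    q=g(*p); print(n,np.round(atz(a,*q,z),4), np.round(dep(a,*q),4))
s=load('scene')
for n,u,v in [('screwtop',361.5,256.5)]: print(np.round(dep(s,u,v),4))
from scipy.spatial.transform import Rotation as R
q=ctrl.read_state()['tool_rot']; print(R.from_quat(q[[1,2,3,0]]).as_matrix().round(3))
```

```text
screw [0.5296 0.2118 0.072 ] [0.5294 0.2115 0.0737]
dowel [0.5769 0.1938 0.068 ] [0.5772 0.1941 0.0655]
hex [0.4844 0.2295 0.058 ] [0.4844 0.2295 0.0583]
hole [ 0.5368 -0.1425  0.047 ] [ 0.5392 -0.1443  0.0265]
lug [ 0.5214 -0.2044  0.087 ] [ 0.5213 -0.2042  0.0882]
nut [ 0.5534 -0.0851  0.028 ] [ 0.5561 -0.0862  0.0078]
e+yL [ 0.609  -0.0111  0.03  ] [ 6.14e-01 -1.11e-02  2.00e-04]
e+yR [0.5378 0.0038 0.03  ] [0.541  0.0041 0.003 ]
st1 [ 0.583  -0.1261  0.047 ] [ 0.5898 -0.1297  0.0021]
st2 [ 0.5059 -0.1084  0.047 ] [ 0.5075 -0.1095  0.0312]
pk1 [0.5314 0.1123 0.06  ] [0.5308 0.1119 0.0648]
pk2 [0.465  0.1054 0.06  ] [0.4649 0.1053 0.062 ]
[0.533  0.2181 0.0715]
[[ 0.926 -0.378 -0.   ]
 [-0.378 -0.926 -0.002]
 [ 0.     0.002 -1.   ]]
```

```bash
python3 -m crank '[[[0.05,0.025,0,0],[0.05,0.025,0,0],[0.05,0.025,0,0],[0.05,0.025,0,0],[0.05,0.025,0,0],[0.05,0.025,0,0],[0.05,0.025,0,0],[0.05,0.025,0,0],[0.05,0.025,0,0],[0.05,0.025,0,0],[0.05,0.025,0,0],[0.05,0.025,0.02,0],[0.05,0.025,0.02,0],[0.05,0.025,0.02,0],[0.05,0.025,0.02,0],[0.05,0.025,0.02,0],[0,0,0,0],[0,0,0,0]]]' 60 20
python3 - <<'E'
from h import *
s=shot('wrist','w1'); print(s['vfov'],np.round(s['extrinsics'],3).tolist(), proj(s,(.5296,.2118,.072)))
E
```

```text
t: 1.6
tcp_pos: [0.5218, 0.2176, 0.2048]
tool_rot: [0.001, 0.981, -0.194, -0.001]
wrist_force: [-0.8, 0.1, 1.4]
gripper_width: 0.0599
grasp_force: 0.0
61.98903719995985 [[-0.381, -0.885, -0.27, 0.589], [-0.925, 0.365, 0.109, 0.189], [0.002, 0.291, -0.957, 0.323], [0.0, 0.0, 0.0, 1.0]] (np.float64(320.4949790641139), np.float64(188.56405358127145))
```

View pics/w1.png

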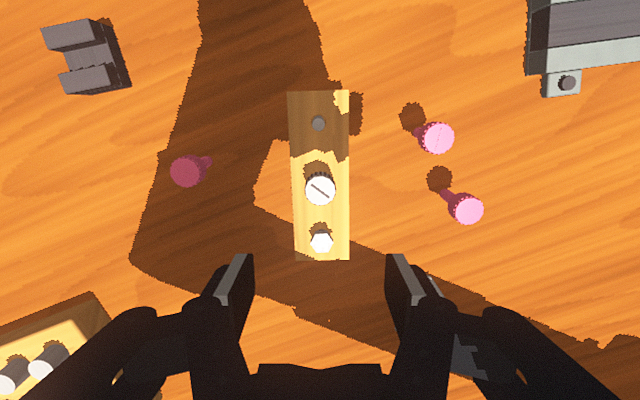

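The wrist view shows the slotted head at (320,189), as predicted, so I'm going down to grasp it.

```bash
python3 -m crank '[[[0.0094,0.0024,0.02,0],[0.0094,0.0024,0.03,0],[0,0,0.05,0],[0,0,0.05,0],[0,0,0.05,0],[0,0,0.04,0],[0,0,0.02,0],[0,0,0.012,0],[0,0,0,0],[0,0,0,0]]]'
python3 -m crank '[[[0,0,0,0],[0,0,0,0],[0,0,0,0],[0,0,0,0],[0,0,0,0],[0,0,0,0],[0,0,0,0],[0,0,0,0],[0,0,0,0],[0,0,0,0]]]' 10 40
```

```text
t: 2.48
tcp_pos: [0.5298, 0.2138, 0.0714]
tool_rot: [-0.0, 0.981, -0.192, 0.001]
wrist_force: [-0.4, 0.9, 0.9]
gripper_width: 0.0605
grasp_force: 0.0
t: 3.32
tcp_pos: [0.5299, 0.2135, 0.0714]
tool_rot: [-0.0, 0.981, -0.193, 0.001]
wrist_force: [-0.3, -0.2, 5.7]
gripper_width: 0.0225
grasp_force: 39.1
```

```bash
python3 -m crank '[[[0,0,-0.01,0],[0,0,-0.02,0],[0,0,-0.03,0],[0,0,-0.05,0],[0,0,-0.05,0],[0,0,-0.05,0],[0,0,-0.03,0],[0,0,-0.01,0],[0,0,0,0]]]'
python3 -m crank '[[[0.007,0.018,0,0],[0.015,0.036,0,0],[0.02,0.05,0,0],[0.02,0.05,0,0],[0.02,0.05,0,0],[0.02,0.05,0,0],[0.02,0.05,0,0],[0.02,0.05,0,0],[0.02,0.05,0,0],[0.02,0.05,0,0],[0.02,0.05,0,0],[0.02,0.05,0,0],[0.02,0.05,0,0],[0.016,0.036,0,0],[0.008,0.016,0,0],[0,0,0,0],[0,0,0,0]]]'
python3 - <<'E'
from h import *
s=shot('wrist','w2'); print(proj(s,(.5368,-.1425,.047)),proj(s,(.5214,-.2044,.087)),proj(s,(.5534,-.0851,.028)))
E
```

```text
t: 4.07
tcp_pos: [0.5295, 0.2134, 0.1967]
tool_rot: [-0.001, 0.981, -0.193, 0.001]
wrist_force: [0.3, 0.8, -2.0]
gripper_width: 0.0225
grasp_force: 39.7
t: 5.48
tcp_pos: [0.5278, -0.1409, 0.1939]
tool_rot: [0.0, 0.981, -0.193, -0.001]
wrist_force: [-0.5, 0.4, -1.4]
gripper_width: 0.0229
grasp_force: 39.7
(np.float64(315.35905267233215), np.float64(184.75468419359123)) (np.float64(405.54039543462204), np.float64(185.3946764084808)) (np.float64(247.95073069064318), np.float64(186.76482251030527))
```

View pics/w2.png

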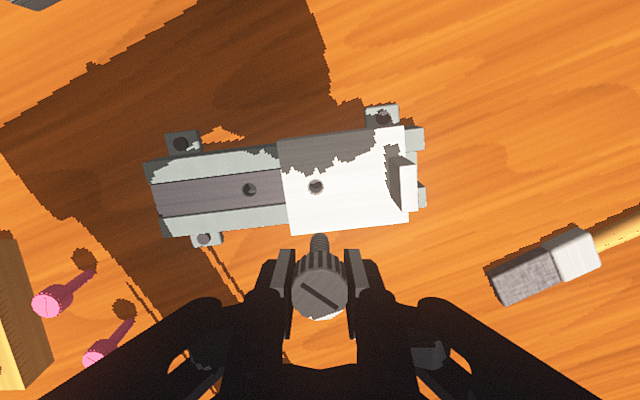

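The wrist view shows the screw held upright with its head at (320,293). The stop hole is at (316,187) and the nut hole at (249,189). I'll enlarge these for accuracy.

Run:
```python
from h import *
s=load('w2')
for n,u,v,z in [('hole',316,187,.047),('nut',249.5,189,.028),('lugtopnearedge',400,180,.087),('head',320,291,.1945)]:
    print(n,np.round(atz(s,u,v,z),4),np.round(dep(s,u,v),4))
crop(s,240,150,190,150,4.2,'c2')
```

```text
hole [ 0.5349 -0.1423  0.047 ] [ 0.5307 -0.1404  0.0287]
nut [ 0.5511 -0.0855  0.028 ] [ 0.5485 -0.0805  0.0112]
lugtopnearedge [ 0.5265 -0.202   0.087 ] [ 0.5266 -0.202   0.0874]
head [ 0.5281 -0.1426  0.1945] [ 0.5285 -0.1428  0.1953]
```

View pics/c2.png

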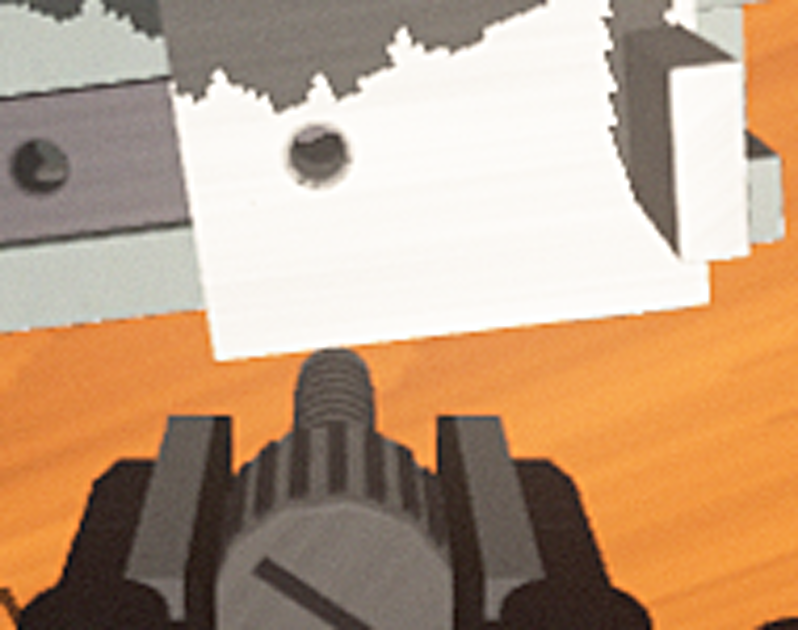

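Run:
```python
from h import *
s=load('w2'); T=ctrl.read_state()['tcp_pos']; print(T)
for n,u,v,z in [('hole',315.3,186.3,.047),('nut',249.1,189.1,.028),('lug',408.6,187.9,.087)]:
    print(n,np.round(atz(s,u,v,z),4))
for c in [(0,0),(.002,0),(0,.002)]:
  h=np.array([T[0]+c[0],T[1]+c[1],.1945]); 
  ring=lambda z,r:np.array([proj(s,(h[0]+r*np.cos(t),h[1]+r*np.sin(t),z)) for t in np.linspace(0,6.28,60)])
  a=ring(h[2],.012);b=ring(h[2]-.062,.003);d=ring(h[2]-.055,.005)
  for q in(a,b,d): print(c,q.min(0).round(1),q.max(0).round(1))
```

```text
[ 0.52796858 -0.14036806  0.19425884]
hole [ 0.5356 -0.142   0.047 ]
nut [ 0.5511 -0.0851  0.028 ]
lug [ 0.5189 -0.2058  0.087 ]
(0, 0) [285.1 266.1] [344.8 318.6]
(0, 0) [311.  229.8] [321.4 239.4]
(0, 0) [307.2 231. ] [325.  247.5]
(0.002, 0) [283.1 261.9] [343.  314.8]
(0.002, 0) [309.7 226.8] [320.1 236.4]
(0.002, 0) [305.8 227.9] [323.7 244.5]
(0, 0.002) [280.6 267.9] [340.2 320.2]
(0, 0.002) [307.9 231. ] [318.2 240.6]
(0, 0.002) [303.9 232.3] [321.7 248.8]
```

```bash
python3 -m crank '[[[0.006,-0.002,0.02,0],[0.006,-0.003,0.03,0],[0.0048,-0.0018,0.04,0],[0,0,0.04,0],[0,0,0.02,0],[0,0,0.006,0],[0,0,0,0],[0,0,0,0],[0,0,0,0]]]'
python3 - <<'E'
from h import *
s=shot('wrist','w3'); crop(s,240,130,190,150,4.2,'c3')
T=ctrl.read_state()['tcp_pos']; print(T)
h=np.array([T[0]-.0010,T[1]-.0019,T[2]+.0003])
for z,r in((h[2]-.062,.003),(h[2]-.057,.005),(.047,.0057)):
    q=np.array([proj(s,(h[0]+r*np.cos(t),h[1]+r*np.sin(t),z)) for t in np.linspace(0,6.28,60)]); print((np.r_[q.min(0),q.max(0)]-[240,130,240,130])*4.2)
E
```

```text
t: 6.28
tcp_pos: [0.5382, -0.1407, 0.1189]
tool_rot: [-0.0, 0.981, -0.192, 0.001]
wrist_force: [0.7, 0.1, -0.9]
gripper_width: 0.0227
grasp_force: 39.7
[ 0.53818231 -0.14070553  0.1188393 ]
[319.02082233 421.57331987 362.35201874 461.91155709]
[303.8314392  421.15620171 377.88836981 489.88262786]
[301.15383852 378.58247097 379.55687676 451.98931433]
```

View pics/c3.png

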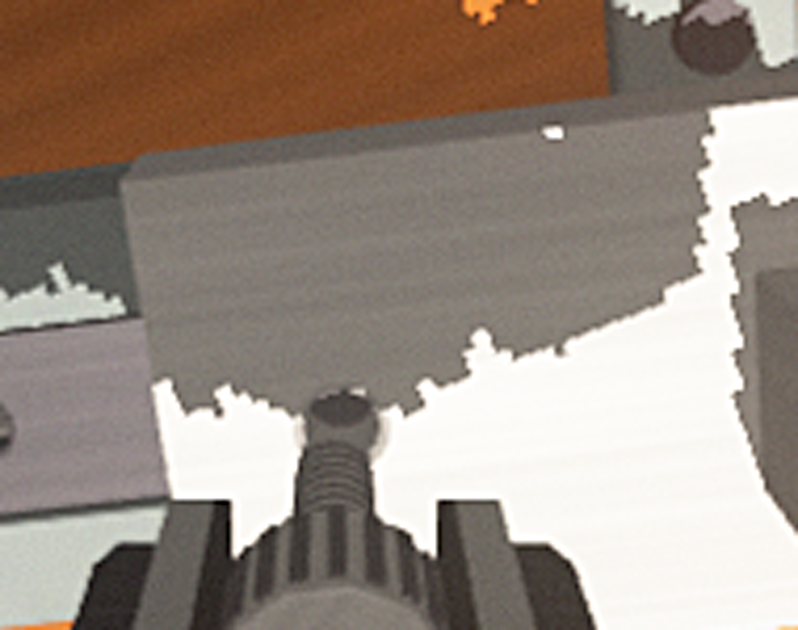

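The crop shows the tip just above the hole. The shank is centred at x≈336 and the hole at x≈342, so I'm making a small correction and going down gently.

```bash
python3 -m crank '[[[0.0008,0.0014,0.006,0],[0,0,0.006,0],[0,0,0.006,0],[0,0,0.004,0],[0,0,0.004,0],[0,0,0,0]]]'
python3 -m crank '[[[0,0,0.004,0],[0,0,0.004,0],[0,0,0,0]]]'
```

```text
t: 6.83
tcp_pos: [0.5373, -0.1415, 0.1037]
tool_rot: [0.0, 0.981, -0.193, -0.0]
wrist_force: [1.0, -0.0, -0.7]
gripper_width: 0.0227
grasp_force: 39.7
t: 7.08
tcp_pos: [0.5374, -0.1415, 0.0998]
tool_rot: [0.0, 0.981, -0.193, -0.0]
wrist_force: [-0.7, 0.0, -1.6]
gripper_width: 0.0226
grasp_force: 39.7
```

```bash
python3 -m crank '[[[0,0,0.004,0],[0,0,0.004,0],[0,0,0.004,0],[0,0,0,0]]]'
python3 -m crank '[[[0,0,0.003,0],[0,0,0,0],[0,0,0,0]]]'
```

```text
t: 7.42
tcp_pos: [0.5373, -0.1415, 0.0937]
tool_rot: [0.0, 0.981, -0.193, -0.0]
wrist_force: [0.6, 0.5, -1.9]
gripper_width: 0.0223
grasp_force: 39.7
t: 7.67
tcp_pos: [0.5376, -0.1416, 0.0928]
tool_rot: [0.0, 0.981, -0.193, -0.0]
wrist_force: [-0.0, -0.4, -0.5]
gripper_width: 0.0226
grasp_force: 39.7
```

```bash
python3 -m crank '[[[0,0,0,0],[0,0,0,0],[0,0,0,0],[0,0,0,0],[0,0,0,0],[0,0,-0.01,0],[0,0,-0.03,0],[0,0,-0.04,0],[0,0,-0.04,0],[0.004,0.033,0,0],[0.004,0.033,0,0],[0.004,0.033,0,0],[0.004,0.033,0,0],[0,0,0,-0.8],[0,0,0,-0.8],[0,0,0,0],[0,0,0,0]]]' 45 20
python3 - <<'E'
from h import *
s=shot('wrist','w4'); print(proj(s,(.5356,-.142,.090)),proj(s,(.519,-.2058,.087)))
E
```

```text
t: 9.08
tcp_pos: [0.5201, -0.2057, 0.1532]
tool_rot: [0.0, 0.991, -0.13, 0.0]
wrist_force: [0.7, -0.5, 0.1]
gripper_width: 0.0451
grasp_force: 0.0
(np.float64(205.7466398815924), np.float64(235.86770083782352)) (np.float64(318.1467176449193), np.float64(233.21775288465398))
```

View pics/w4.png

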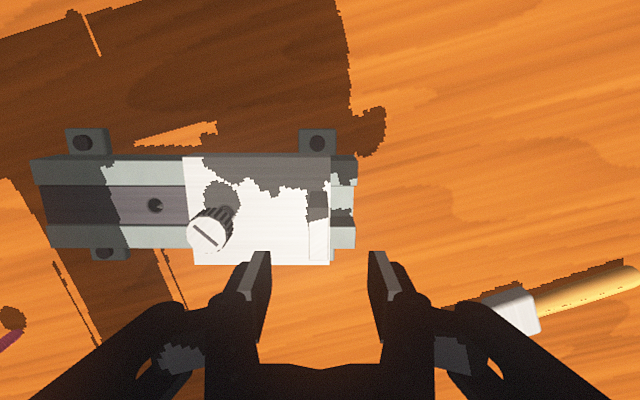

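The wrist view shows the screw standing in the hole with its head at (207,232). The lug top is at (318,238), central between the jaws, and the nut hole is at (156,205). I'm going down to pinch the lug.

```bash
python3 -m crank '[[[0,0,0.02,0],[0,0,0.04,0],[0,0,0.04,0],[0,0,0.03,0],[0,0,0.01,0],[0,0,0,0],[0,0,0,0]]]'
python3 -m crank '[[[0,0,0,0],[0,0,0,0],[0,0,0,0],[0,0,0,0],[0,0,0,0],[0,0,0,0],[0,0,0,0],[0,0,0,0]]]' 5 20
```

```text
t: 9.72
tcp_pos: [0.5202, -0.2057, 0.0832]
tool_rot: [0.0, 0.992, -0.13, 0.0]
wrist_force: [1.1, -0.5, 1.6]
gripper_width: 0.0447
grasp_force: 0.0
t: 10.38
tcp_pos: [0.5206, -0.2057, 0.084]
tool_rot: [0.0, 0.992, -0.129, 0.001]
wrist_force: [0.2, 1.0, 4.9]
gripper_width: 0.0114
grasp_force: 23.7
```

```bash
python3 -m crank '[[[0,-0.002,0,0],[0,-0.004,0,0],[0,-0.006,0,0],[0,-0.006,0,0],[0,-0.006,0,0],[0,-0.006,0,0],[0,-0.006,0,0],[0,-0.006,0,0],[0,-0.006,0,0],[0,-0.006,0,0],[0,-0.006,0,0],[0,-0.006,0,0],[0,-0.006,0,0],[0,-0.006,0,0],[0,-0.006,0,0],[0,-0.006,0,0],[0,-0.006,0,0],[0,-0.004,0,0],[0,0,0,0],[0,0,0,0]]]'
python3 -m crank '[[[0,-0.002,0,0],[0,-0.002,0,0],[0,-0.002,0,0],[0,-0.002,0,0],[0,0,0,0]]]'
python3 - <<'E'
from h import *
s=shot('wrist','w5'); cv2.imwrite('pics/w5c.png',s['pixels'][120:330,100:400])
for u,v in [(207,232),(212,232),(202,232)]: print(dep(s,u,v).round(4))
E
```

```text
t: 12.05
tcp_pos: [0.5336, -0.1577, 0.084]
tool_rot: [0.0, 0.992, -0.13, 0.001]
wrist_force: [0.0, -1.0, 5.1]
gripper_width: 0.0119
grasp_force: 23.7
t: 12.47
tcp_pos: [0.5346, -0.1541, 0.084]
tool_rot: [0.001, 0.992, -0.13, 0.001]
wrist_force: [0.2, -2.1, 5.6]
gripper_width: 0.0117
grasp_force: 23.7
[ 0.56   -0.1042  0.0479]
[ 0.5593 -0.1066  0.0478]
[ 0.5605 -0.1017  0.0477]
```

View pics/w5c.png

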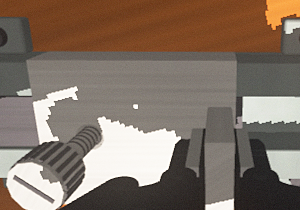

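The screw still stands tall, with its head at about (145,308) in the full picture. I'm creeping on in half-millimetre rows and tracking the head's height.

```bash
cat > hd.py <<'E'
from h import *
s=ctrl.snapshot('wrist'); b=s['pixels'][285:340,105:195]
vv,uu=np.mgrid[275:345:3,105:200:3]; P=np.array([dep(s,u,v) for u,v in zip(uu.ravel(),vv.ravel())])
z=P[:,2]; z=z[(z>.05)&(z<.11)]; print('headz',np.percentile(z,[50,90,97]).round(4),len(z), ctrl.read_state()['wrist_force'].round(1))
E
python3 hd.py
python3 -m crank '[[[0,-0.001,0,0],[0,-0.001,0,0],[0,-0.001,0,0],[0,-0.001,0,0],[0,0,0,0]]]'; python3 hd.py
```

```text
headz [0.0899 0.0913 0.0916] 413 [-0.3 -1.3  6. ]
t: 12.98
tcp_pos: [0.5351, -0.1521, 0.084]
tool_rot: [0.001, 0.992, -0.13, 0.001]
wrist_force: [0.3, -1.0, 4.6]
gripper_width: 0.0116
grasp_force: 23.7
headz [0.0898 0.0911 0.0914] 394 [ 1.1 -3.1  5.1]
```

```bash
python3 -m crank '[[[0,-0.001,0,0],[0,-0.001,0,0],[0,0,0,0]]]'; python3 hd.py
```

```text
t: 13.28
tcp_pos: [0.5353, -0.1512, 0.084]
tool_rot: [0.001, 0.992, -0.13, 0.001]
wrist_force: [0.5, -2.7, 4.9]
gripper_width: 0.0119
grasp_force: 23.7
headz [0.0898 0.0911 0.0914] 386 [-0.  -2.7  5.7]
```

```bash
for i in 1; do python3 -m crank '[[[0,-0.001,0,0],[0,-0.001,0,0],[0,0,0,0]]]' | sed -n 2,4p; python3 hd.py; done
python3 -m crank '[[[0,-0.001,0,0],[0,-0.001,0,0],[0,0,0,0]]]'| sed -n 2,4p; python3 hd.py
```

```text
tcp_pos: [0.5356, -0.1502, 0.084]
tool_rot: [0.001, 0.992, -0.13, 0.001]
wrist_force: [0.2, -1.2, 6.1]
headz [0.0896 0.091  0.0913] 380 [-0.1 -2.   5.7]
tcp_pos: [0.5359, -0.1492, 0.084]
tool_rot: [0.001, 0.992, -0.13, 0.001]
wrist_force: [-0.2, -2.1, 5.5]
headz [0.0777 0.0782 0.0783] 206 [ 0.3 -1.6  5.6]
```

The head dropped 13 mm, so the screw is in the nut. I'll nudge 0.5 mm to centre, let go of the lug, and move above the head with the jaws shut.

```bash
python3 -m crank '[[[0,-0.001,0,0],[0,0,0,0]]]'|sed -n '2p;4p'
python3 -m crank '[[[0,0,0,0],[0,0,0,0],[0,0,0,0],[0,0,0,0],[0,0,-0.02,0],[0,0,-0.04,0],[0,0,-0.04,0],[0,0,-0.02,0],[0,-0.03,0,0],[0,-0.04,0,0],[0,-0.04,0,0],[0,-0.0194,0,0],[0,0,0,0]]]' 35
python3 -m crank '[[[0,0,0,0],[0,0,0,0],[0,0,0,0],[0,0,0,0],[0,0,0,0],[0,0,0,0]]]' 0 40
python3 - <<'E'
from h import *
s=shot('wrist','w6')
E
```

```text
tcp_pos: [0.536, -0.1487, 0.084]
wrist_force: [0.3, -2.8, 5.1]
t: 15.18
tcp_pos: [0.5523, -0.0841, 0.1428]
tool_rot: [-0.0, 0.992, -0.129, -0.0]
wrist_force: [-0.3, -0.6, -0.2]
gripper_width: 0.0352
grasp_force: 0.0
t: 15.68
tcp_pos: [0.5519, -0.086, 0.1428]
tool_rot: [0.0, 0.992, -0.13, 0.0]
wrist_force: [-0.2, 0.6, -0.8]
gripper_width: -0.0
grasp_force: 0.0
```

View pics/w6.png

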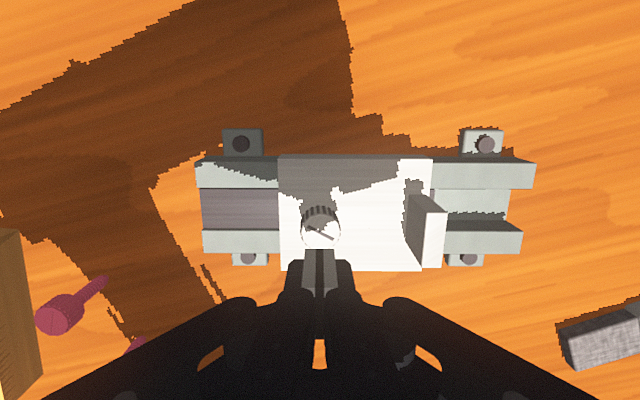

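Head at (320,228), directly ahead of the closed fingertips. Going down to press.

```bash
python3 - <<'E'
from h import *
s=load('w6'); print(atz(s,320,229,.0783).round(4), dep(s,320,229).round(4))
E
python3 -m crank '[[[0,0,0.02,0],[0,0,0.03,0],[0,0,0.016,0],[0,0,0.006,0],[0,0,0,0],[0,0,0,0]]]'|sed -n '2p;4p'
python3 -m crank '[[[0,0,0.002,0],[0,0,0.002,0],[0,0,0.002,0],[0,0,0.002,0],[0,0,0,0]]]'|sed -n '2p;4p'
```

```text
[ 0.5537 -0.088   0.0783] [ 0.5525 -0.0877  0.0751]
tcp_pos: [0.5521, -0.0857, 0.1071]
wrist_force: [-0.5, 0.9, -0.2]
tcp_pos: [0.5519, -0.0856, 0.1027]
wrist_force: [0.8, -0.3, 0.3]
```

```bash
for i in 1; do python3 -m crank '[[[0,0,0.002,0],[0,0,0.002,0],[0,0,0,0]]]'|sed -n '2p;4p'; done
python3 -m crank '[[[0,0,0.002,0],[0,0,0.002,0],[0,0,0,0]]]'|sed -n '2p;4p'
```

```text
tcp_pos: [0.5518, -0.0856, 0.1005]
wrist_force: [-0.8, -0.1, -0.3]
tcp_pos: [0.552, -0.0856, 0.0989]
wrist_force: [0.2, -0.1, 0.7]
```

```bash
python3 -m crank '[[[0,0,0.002,0],[0,0,0.002,0],[0,0,0,0]]]'|sed -n '2p;4p'
```

```text
tcp_pos: [0.5521, -0.0856, 0.0969]
wrist_force: [0.0, 0.1, 1.3]
```

```bash
python3 -m crank '[[[0,0,0.001,0],[0,0,0.001,0],[0,0,0,0]]]'|sed -n '2p;4p'; python3 -m crank '[[[0,0,0.001,0],[0,0,0.001,0],[0,0,0,0]]]'|sed -n '2p;4p'
```

```text
tcp_pos: [0.5521, -0.0856, 0.0959]
wrist_force: [0.7, 0.9, 2.6]
tcp_pos: [0.552, -0.0856, 0.0949]
wrist_force: [0.7, 0.5, 2.9]
```

```bash
python3 -m crank '[[[0,0,0.001,0],[0,0,0,0]]]'|sed -n '2p;4p'; python3 -m crank '[[[0,0,0.001,0],[0,0,0,0]]]'|sed -n '2p;4p'
python3 - <<'E'
from h import *
s=shot('scene','s2'); t=shot('top','t2')
for p in((.552,-.086,.07),): print(proj(s,p),proj(t,p))
E
```

```text
tcp_pos: [0.5521, -0.0856, 0.0946]
wrist_force: [1.1, 0.9, 3.2]
tcp_pos: [0.5523, -0.0856, 0.0945]
wrist_force: [0.3, 1.5, 6.3]
(np.float64(290.03608919485055), np.float64(188.33278272077987)) (np.float64(352.74692686282367), np.float64(200.88603483685392))
```

```bash
python3 -c "
from h import *
s=load('s2'); u,v=map(int,proj(s,(.552,-.086,.07))); crop(s,u-40,v-35,80,70,8,'c6')"
```

```text
(no output)
```

View pics/c6.png

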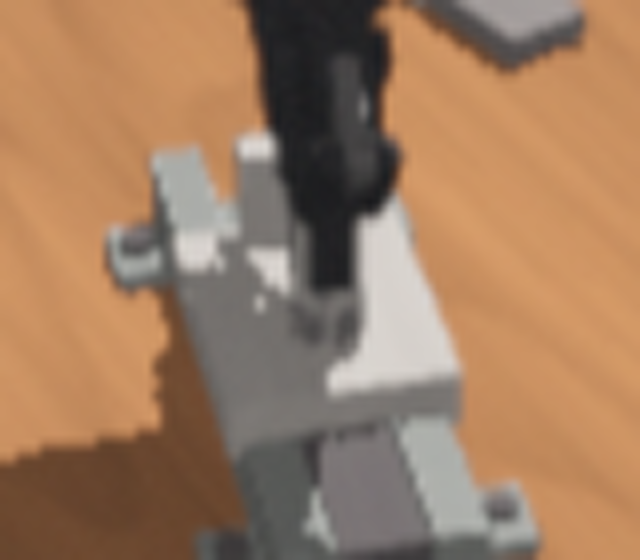

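The crop shows the fingertips on the head and little gap left under the collar. I'll press a little more, watching the force.

```bash
python3 -m crank '[[[0,0,0.001,0],[0,0,0,0]]]'|sed -n '2p;4p'; python3 -m crank '[[[0,0,0.001,0],[0,0,0,0]]]'|sed -n '2p;4p'
```

```text
tcp_pos: [0.5524, -0.0856, 0.0944]
wrist_force: [-0.5, 1.8, 7.0]
tcp_pos: [0.5526, -0.0856, 0.0944]
wrist_force: [-0.3, 1.8, 8.8]
```

```bash
python3 -m crank '[[[0,0,0.001,0],[0,0,0,0]]]'|sed -n '2p;4p'; python3 -m crank '[[[0,0,0,0],[0,0,0,0]]]'|sed -n '2p;4p'
```

```text
tcp_pos: [0.5527, -0.0855, 0.0943]
wrist_force: [-1.5, 2.3, 10.5]
tcp_pos: [0.5527, -0.0856, 0.0943]
wrist_force: [-1.0, 3.2, 10.8]
```

```bash
python3 -m crank '[[[0,0,0.001,0],[0,0,0.001,0],[0,0,0,0]]]'|sed -n '2p;4p'
python3 -m crank '[[[0,0,-0.004,0],[0,0,-0.004,0],[0,0,-0.01,0],[0,0,-0.03,0],[0,0,-0.04,0],[0,0,-0.03,0],[0,0,0,0],[0,0,0,0]]]'
python3 - <<'E'
from h import *
s=shot('wrist','w7'); crop(s,200,130,240,150,3.3,'c7')
vv,uu=np.mgrid[180:260:2,290:350:2]; P=np.array([dep(s,u,v) for u,v in zip(uu.ravel(),vv.ravel())])
k=(P[:,2]>.06)&(P[:,2]<.08); print(k.sum(),np.percentile(P[k,2],[10,50,90]),P[k].mean(0)); q=(P[:,2]>.04)&(P[:,2]<.053); print('plate',np.median(P[q,2]))
E
```

```text
tcp_pos: [0.5529, -0.0855, 0.0942]
wrist_force: [-4.2, 2.6, 14.5]
t: 19.92
tcp_pos: [0.552, -0.0856, 0.1506]
tool_rot: [-0.0, 0.992, -0.13, 0.0]
wrist_force: [-0.1, 0.0, -1.2]
gripper_width: 0.0002
grasp_force: 0.0
296 [0.06703482 0.06990087 0.0705105 ] [ 0.55201381 -0.08734767  0.06924956]
plate 0.047830184082945204
```

View pics/c7.png

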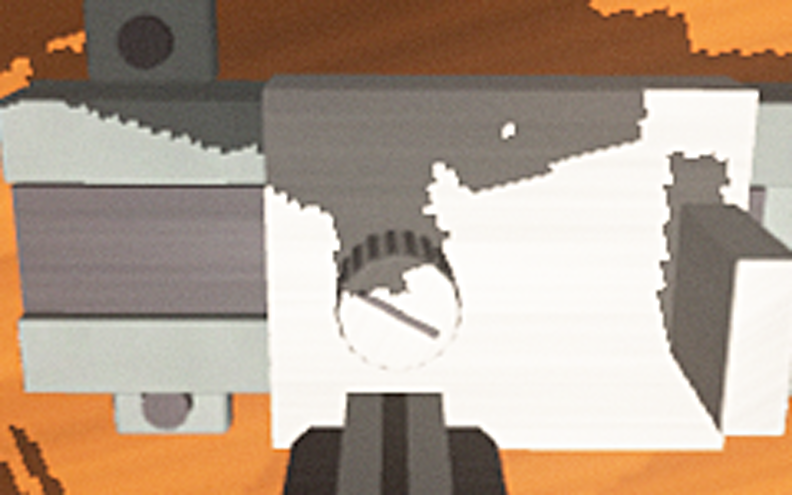

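The screw sits upright and fully down. Its head top is 22 mm above the plate, which is exactly home, and the robot is clear.

```bash
python3 -c "
from rig import ctrl
print(ctrl.hand_in())"
```

```text
the job is handed in; nothing more can be done
None
```

The job is handed in: the thumbscrew dropped into the strip nut and was pressed home, its head top measuring 22 mm above the stop as it should, with the robot clear at about 20 s; no verdict came back.

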